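# Set the spring-jaw vise open for the next bone

## Task

Set the spring-jaw vise open for the next bone: with the fingertips push the sliding jaw back by the front of its upright push plate, without gripping it, until the sprung stop pin has dropped in behind the jaw's latch plate, then ease the jaw back until it rests on the pin, latched part open, and take the hand away. Do not let the jaw snap back, do not touch the stop (bracket, pin and knob), and leave the bone, jar, cup and brush where they are.

Things in the scene. Friction and masses are not known exactly. Their poses are not given: they have to be found in the camera images.
- vise: Grey vise screwed to the bench. Its +x: the way the sliding jaw opens; +z up; origin on the bench, on the centre line. Base plate 12 thick, x -125 to 107, y -65 to 105. Fixed jaw x -120 to -89, 110 wide, top 57 above the bench; end block x 82 to 102, top 57; two 12 mm guide rods at y +-38, 34 above the bench, with coil springs behind the sliding jaw.
- jaw (a joint): Travel of the sliding jaw, m, along the vise's +x: 0 = shut (start; 8 mm between the cork faces), 0.070 = end stop. Springs push it shut with 5 N at 0, 12 N at 0.070, plus a few N while the pin is being lifted. Latched it stands at 0.034 to 0.052, as the stop is set. Let go beyond that it snaps back; eased back means slower than 0.4 m/s.
- push_face (a point): Middle of the flat front face (looking to the vise's -x) of the push plate, upright on top of the sliding jaw; 82 above the bench. Plate 72 wide (y), 8 thick, from 56 to 100 above the bench; a braced backing sheet behind it, 4 thick, 76 wide. The jaw under it is 110 wide, top 57 above the bench, and reaches 17 in front of this face. Push it to the vise's +x. Moves with the jaw; axes as the vise.
- jaw_catch (a point): Upright step (facing the vise's -x) of the latch plate, a small ramped steel plate on the sliding jaw's +y side, 68 mm from the centre line, 40 mm above the bench. Moves with the jaw; axes as the vise.
- stop_pin (a point): Bearing line of the stop pin (8 mm thick): its side facing the vise's +x, 68 mm to the +y side of the centre line. Axes as the vise. Jaw shut: jaw_catch lies 34 to 52 mm to the -x side of it. Pushed past: jaw_catch is on its +x side. Latched: the two are level along x.
- plunger (a joint): Height of the stop pin, m: 0 = fully down (start and latched), about 0.008 while the latch plate passes under it. Sprung down with about 3 N; it drops by itself once the latch plate has passed.
- stop: Adjustable stop: aluminium bracket clamped to a rail on the vise's +y side, 26 long (x), y 56 to 102 from the centre line, 72 high, holding the sprung stop pin with its black pull knob (22 across, top 96 above the bench, 104 while lifted). Set to another place along the rail each time. Origin on the bench under the pin's axis; axes as the vise.
- bone: Long curved fossil bone, about 310 x 80 x 52 mm, lying loose beside the vise on its -y side. Leave alone. Origin at its middle, underside.
- jar: Lidded glass jar, 56 across, 65 high, loose on the vise's +y side. Leave alone. Origin at the centre of its foot.
- cup: Clear plastic cup, 72 across, 85 high, loose on the vise's +y side. Leave alone. Origin at the centre of its foot.
- brush: Brush with wooden handle, 170 long, lying loose beyond the vise's +x end. Leave alone. Origin at its middle, underside.

How it is judged:
By the outcome, as a careful person would: the job done as asked, in the order asked, and still so for the second after the job is handed in, with the robot touching nothing.
It also fails if it takes over 40 s, if anything falls off the work surface, if the arm or the gripper's body presses on something with over 40 N, if the wrist force passes 120 N, or if a joint passes its speed limit or range.

## Robot

A 6-joint arm with a two-finger parallel gripper is mounted at the origin on the work surface. World frame = base frame: x ahead of the robot, y to its left, z up, the work surface at z = 0. Lengths are in mm, angles in rad, forces in N, time in s.
With the tool pointing down it reaches from about 300 to 775 mm from the base axis. Payload 14.6 kg.
Tool frame: the origin (TCP) lies between the finger pads; the fingertips stand 8 mm ahead of it and the grasp point (between the pads) lies 11 mm behind it; x points along the fingers, y is the direction in which the jaws open and shut, and the axes are right-handed (so a half turn about x gives the same grasp; the last joint's range is limited). The gripper opens to 94 mm and grips with 3 to 60 N. Pads are 16 mm wide; open, the fingers measure 119 mm over their backs; the gripper's body (75 mm by 177 mm) begins 78 mm behind the grasp point.
Start: joints at [1.082, 0.3, 1.521, -0, 1.321, -0.067], TCP at [225.168, 501.785, 213.446] pointing down, gripper open.
Joint ranges: [-3.03, 3.03], [-0.79, 2.21], [0.23, 2.52], [-1.04, 4.18], [0, 3.07], [-2.55, 2.55]. Speed limits (rad/s): [2.22, 2.22, 2.57, 3.14, 3.14, 3.14].

## Interface

Orientations are given as [roll, pitch, yaw] about the fixed x, y, z axes, in that order (R = Rz(yaw) Ry(pitch) Rx(roll)).
In Python, from cell import telemetry, camera, calibration, order gives the robot as it stands.
- The arm moves only by the shell command python3 -m handwheel 'ROWS' [FORCE]. ROWS is JSON, a list of rows, each a list of 7 numbers: the turn, a rotation vector about the tool's x, y, z as a fraction of full scale, then the shift along the tool's x, y, z as a fraction of full scale, then the opening, from 0 (shut) to 1 (fully open). A call has 1 to 12 rows; each row is the pose to reach, as a shift and turn from the pose measured when the call began, along the tool's axes at that moment, turning the shorter way round; what a row does not reach only later rows make up. Full scale, the value 1, is 300 mm for a shift and pi rad for a turn. A row lasts 1/8 s, in which the tool goes at most 62.5 mm and 10.7 degrees, less where a joint would pass 70% of its speed; a pose out of reach is approached as far as the arm can. A call with a number of a shift or a turn outside -1 to 1 is refused whole. A call with a gripper value outside its range is refused whole. The fingers move at their own pace and stop on an object; FORCE is the grip in N (left out, the last holds). Time passes only in rows, so rows that repeat a pose let the fingers close. It gives the time, the measured TCP pose, the force and the opening at its end, in the units of the state.
- telemetry.read_state(): the state, without advancing time (a new reading comes with each control period).
- camera(name): name is "side" or "top" or "wrist"; returns the picture (400x640x3 uint8, red, green, blue); there is no depth.
- calibration(name): a dict with "fov_y" (degrees; the focal length in pixels is half the picture's height over the tangent of half this angle, whatever the lens; pixels are square), "cx", "cy" (the principal point, pixels), "k1" (the pictures are not rectified: a ray, as slopes to the right and down, at radius r is drawn at 1 + k1 r^2 times it, then the intrinsics apply), "position" and "attitude" of the camera in the world. Camera axes: x right, y down, z forward; pixel columns grow to the right and rows downward; lengths in mm; the calibration is good to about 2 mm. A picture is of the moment at which its call begins: read the wrist's pose just before it. calibration takes no time and is no camera call; for the wrist camera it gives the pose at the moment of the call.
- order.sign_off(): hands the job in, once; it reports no verdict.
The state is a dict: "clock": time; "joints": joint angles; "qd": joint speeds; "effort": joint torques, N m; "eef_pos": TCP position; "eef_rot": TCP orientation; "wrist_force": force on the tool from outside, world axes, zero at the start; "moment": the same for the moment, N m; "finger_gap": finger opening in mm.
Only numpy, scipy, OpenCV 4.12 (cv2) and the standard library are available. Lean on these libraries where they do the work, as an engineer would, in place of code of your own. Each camera call takes 0.05 s, during which the arm holds its last target.

## Working session

There is one attempt and no reset: what is moved stays moved. The work goes in short steps, Python scripts to look and compute and a shell command to move; the robot and the scene stay as the last step left them, time stands still between calls to the robot, and variables do not carry over. Pictures are saved under pics/ and viewed, and the job is handed in when it is done.

```bash
mkdir -p pics
cat > h.py <<'E'
import numpy as np,cv2
from cell import telemetry,camera,calibration,order
def snap(n,f):
    im=camera(n); cv2.imwrite('pics/'+f,cv2.cvtColor(im,cv2.COLOR_RGB2BGR)); return im
E
python3 - <<'E'
from h import *
print(telemetry.read_state())
for n in('side','top','wrist'):
    print(n,calibration(n)); snap(n,n+'0.png')
E
```

```text
{'clock': 0.0, 'joints': array([ 1.08239240e+00,  3.00465342e-01,  1.52161706e+00,  2.01776689e-05,
        1.32070100e+00, -6.66268499e-02]), 'qd': array([-0.00086624, -0.00040852, -0.00032448, -0.00126579,  0.00123804,
        0.00016007]), 'effort': array([ 1.01253620e-03, -5.31807768e+01, -3.52741277e+01,  7.08496361e-02,
        2.42885237e-02, -3.87166165e-05]), 'eef_pos': array([225.04546751, 501.55669102, 212.87426783]), 'eef_rot': array([-1.65383496,  1.56960542, -2.07561704]), 'wrist_force': array([ 0.41475364, -0.58749891, -0.28875013]), 'moment': array([-0.00759061,  0.01736485,  0.02215239]), 'finger_gap': 94.00973164799434}
side {'fov_y': 47.96333483768948, 'cx': 315.2479307175522, 'cy': 199.87593705968914, 'k1': -0.11600956530130854, 'position': array([ 415.86953868, -702.34157998,  691.1827569 ]), 'attitude': array([-2.21260748,  0.02351588, -0.23868068])}
top {'fov_y': 49.10861628843294, 'cx': 317.5593608785344, 'cy': 200.7981229505572, 'k1': -0.05927747900380674, 'position': array([ 538.59624617,  105.02417631, 1204.34761244]), 'attitude': array([-3.09794761,  0.01148501, -1.56879067])}
wrist {'fov_y': 66.759677929237, 'cx': 314.35922041124485, 'cy': 203.55321653017202, 'k1': -0.022282764475562565, 'position': array([148.4705524 , 537.32878602, 383.73833145]), 'attitude': array([2.85196996e+00, 1.35400528e-03, 1.14914694e+00])}
```

View pics/top0.png

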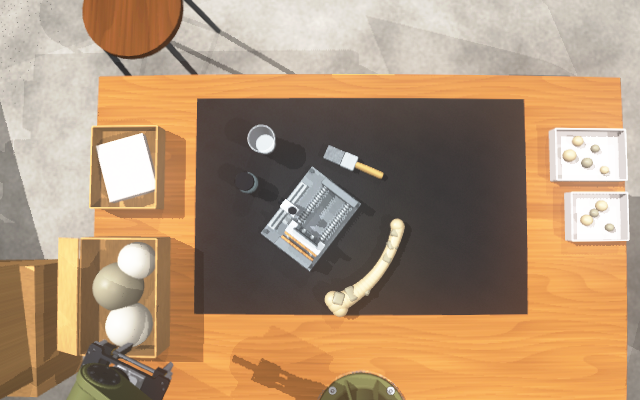

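View pics/side0.png

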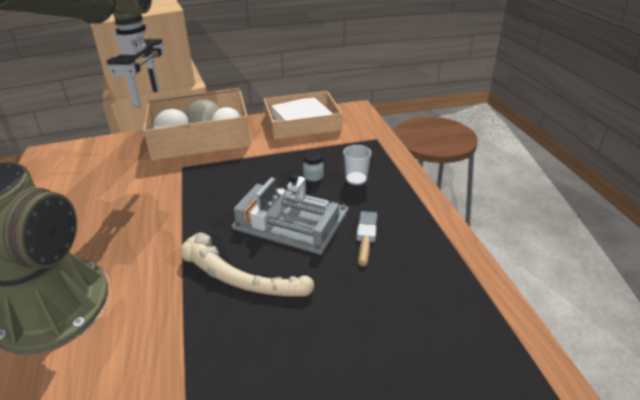

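View pics/wrist0.png

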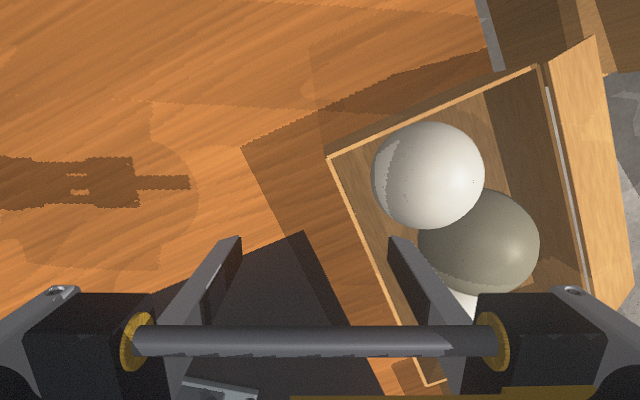

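The top view shows the vise around (310,218), opening toward the upper right. The stop is near (291,208), the jar at (248,182), the cup at (262,140) and the bone at lower right. I'll enlarge it.

Run:
```python
import cv2
a=cv2.imread('pics/top0.png')[155:280,245:375]
cv2.imwrite('pics/topc.png',cv2.resize(a,None,fx=4.6,fy=4.6,interpolation=cv2.INTER_CUBIC))
a=cv2.imread('pics/side0.png')[140:260,220:380]
cv2.imwrite('pics/sidec.png',cv2.resize(a,None,fx=5,fy=5,interpolation=cv2.INTER_CUBIC))
```

```text
(no output)
```

View pics/topc.png

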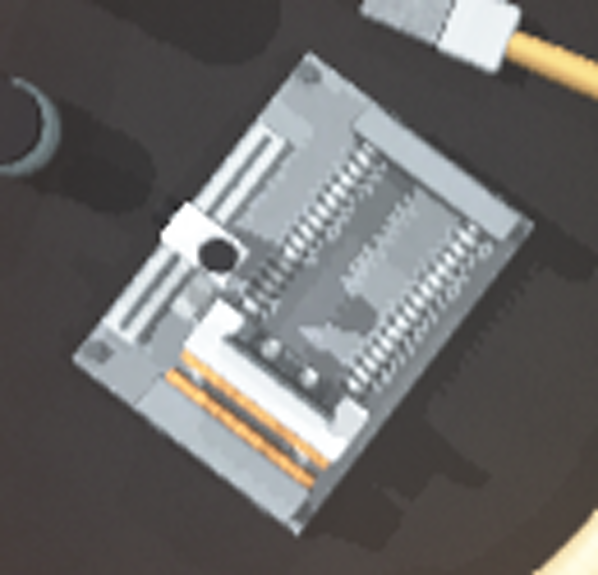

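View pics/sidec.png

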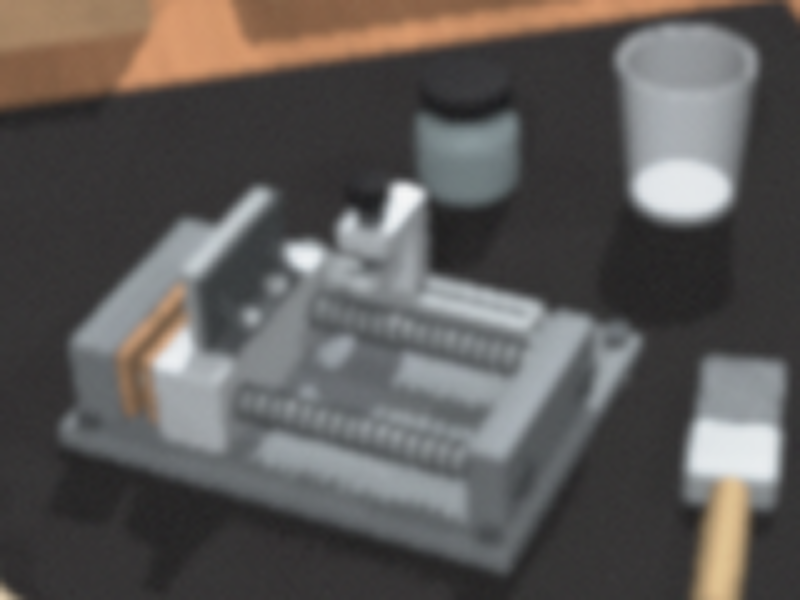

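```bash
cat >> h.py <<'E'
from scipy.spatial.transform import Rotation as Ro
from scipy.optimize import least_squares
def proj(P,c):
    R=Ro.from_euler('xyz',c['attitude']).as_matrix()
    q=(np.atleast_2d(P)-c['position'])@R
    s=q[:,:2]/q[:,2:]; s=s*(1+c['k1']*(s**2).sum(1,keepdims=True))
    f=200/np.tan(np.radians(c['fov_y']/2))
    return s*f+[c['cx'],c['cy']]
def ground(uv,z,c):
    R=Ro.from_euler('xyz',c['attitude']).as_matrix(); f=200/np.tan(np.radians(c['fov_y']/2))
    d=(np.array(uv,float)-[c['cx'],c['cy']])/f; s=d.copy()
    for _ in range(20): s=d/(1+c['k1']*(s@s))
    v=R@[s[0],s[1],1]; return c['position']+v*(z-c['position'][2])/v[2]
def V(p,P):
    P=np.atleast_2d(P).astype(float);c,s=np.cos(p[2]),np.sin(p[2])
    return np.c_[p[0]+c*P[:,0]-s*P[:,1],p[1]+s*P[:,0]+c*P[:,1],P[:,2]]
E
python3 - <<'E'
from h import *
ct=calibration('top');cs=calibration('side')
M=np.array([[-125,105,12],[107,105,12],[107,-65,12],[-125,-65,12]])
d=np.array([[75,358],[308,53],[532,225],[297,533]]);uv=(d+.5)/4.6-.5+[245,155]
ds=np.array([[640,335],[510,570],[62,432]]);uvs=(ds+.5)/5-.5+[220,140]
Ms=M[[1,2,3]]
def f(p): return np.r_[(proj(V(p,M),ct)-uv).ravel(),(proj(V(p,Ms),cs)-uvs).ravel()]
for g in (f,lambda p:(proj(V(p,M),ct)-uv).ravel()):
    r=least_squares(g,[560,120,-.9]);print(r.x,np.round(g(r.x).reshape(-1,2),1).tolist())
p=r.x
for n,(u,v),z in(('knob',(221,255),96),('plate top L front',(216,300),100)): print(n,ground(((u+.5)/4.6-.5+245,(v+.5)/4.6-.5+155),z,ct))
# overlay
for n,c,f0 in(('top',ct,'top0'),('side',cs,'side0')):
    im=cv2.imread(f'pics/{f0}.png')
    x0,y0,x1,y1=(245,155,375,280) if n=='top' else (220,140,380,260)
    S=4.6 if n=='top' else 5
    im=cv2.resize(im[y0:y1,x0:x1],None,fx=S,fy=S,interpolation=cv2.INTER_CUBIC)
    def pl(Q,col): cv2.polylines(im,[np.int32(((proj(V(p,Q),c)-[x0,y0]+.5)*S-.5))],True,col,1)
    pl(M,(0,255,0)); pl([[-120,-55,57],[-89,-55,57],[-89,55,57],[-120,55,57]],(0,0,255)); pl([[82,-55,57],[102,-55,57],[102,55,57],[82,55,57]],(0,0,255))
    for X in (-50,-60): pl([[X,-36,100],[X,36,100],[X,36,56],[X,-36,56]],(255,0,255))
    cv2.imwrite(f'pics/{n}ov.png',im)
E
```

```text
[538.31873099 115.33073851  -0.65220622] [[-0.6, 0.5], [0.6, -0.5], [1.4, -0.2], [0.6, 0.7], [0.8, 0.5], [-0.2, -2.5], [-0.6, -0.6]]
[538.65137609 116.68627134  -0.65303391] [[-1.1, 0.3], [0.1, -0.7], [0.9, -0.3], [0.1, 0.6]]
knob [563.43053713 180.93093438  96.        ]
plate top L front [538.65120437 183.29701075 100.        ]
```

View pics/topov.png

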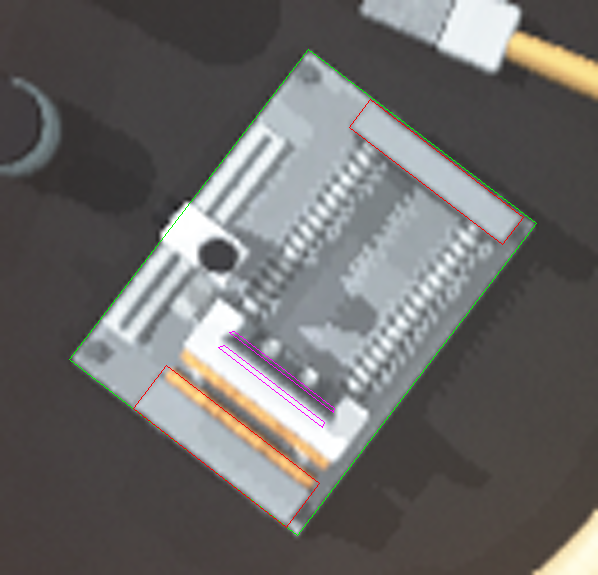

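View pics/sideov.png

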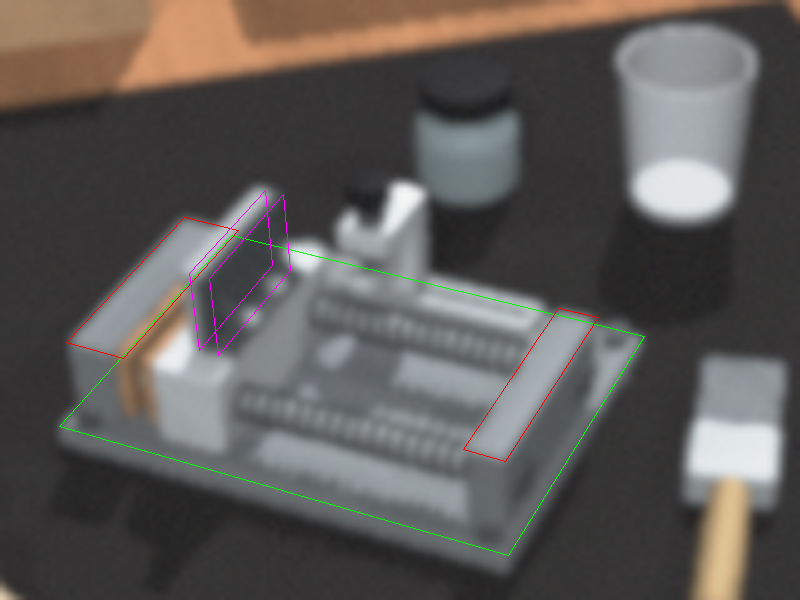

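```bash
cat >> h.py <<'E'
VP=np.array([538.4,116.0,-0.6525])
def delta(tx,ty,z,yawsel=None):
    "target TCP in vise x,y, world z; tool x down, tool y along +-vise y"
    st=telemetry.read_state(); R=Ro.from_euler('xyz',st['eef_rot']).as_matrix()
    T=V(VP,[tx,ty,z])[0]
    best=None
    for s in(1,-1):
        yv=s*np.array([-np.sin(VP[2]),np.cos(VP[2]),0]);xv=np.array([0,0,-1.]);Rt=np.c_[xv,yv,np.cross(xv,yv)]
        rv=Ro.from_matrix(R.T@Rt).as_rotvec()
        print('turn',np.round(rv/np.pi,4), 'shift',np.round(R.T@(T-st['eef_pos'])/300,4))
    print('tcp',st['eef_pos'],'vise',inv(st['eef_pos']),'z axis in vise',np.round(V([0,0,-VP[2]],R[:,2]),3),'F',V([0,0,-VP[2]],st['wrist_force']).round(1),'gap',st['finger_gap'],st['clock'],st['joints'].round(2))
def inv(P): return V([0,0,-VP[2]],np.array(P)-[VP[0],VP[1],0])[0].round(1)
E
python3 -c "
from h import *
delta(-100,-3,200)"
```

```text
turn [0.0734 0.     0.0003] shift [ 0.044  -0.6787  1.1524]
turn [-9.266e-01 -4.000e-04  0.000e+00] shift [ 0.044  -0.6787  1.1524]
tcp [225.06604028 501.63652803 213.03778631] vise [-483.1  116.2  213. ] z axis in vise [[ 0.974  0.229 -0.   ]] F [[ 0.4 -0.1  0.3]] gap 93.90463404009728 0.15 [ 1.08  0.3   1.52  0.    1.32 -0.07]
```

```bash
python3 -m handwheel '[[0.073,0,0,0.02,-0.55,0.95,0],[0.073,0,0,0.02,-0.55,0.95,0],[0.073,0,0,0.02,-0.55,0.95,0],[0.073,0,0,0.02,-0.55,0.95,0],[0.073,0,0,0.02,-0.55,0.95,0],[0.073,0,0,0.02,-0.55,0.95,0],[0.073,0,0,0.02,-0.55,0.95,0]]' 20
python3 - <<'E'
from h import *
delta(-100,-3,200);print(calibration('wrist'));snap('wrist','w1.png')
E
```

```text
clock: 1.02
eef_pos: [417.7, 234.2, 207.0]
eef_rot: [-1.725, 1.57, -2.378]
wrist_force: [0.2, 0.4, -0.4]
finger_gap: 27.6
turn [-0.0001 -0.0001  0.0003] shift [ 0.0234 -0.0786  0.2256]
turn [9.999e-01 5.000e-04 1.000e-04] shift [ 0.0234 -0.0786  0.2256]
tcp [417.67836095 234.18686966 207.02056793] vise [-167.7   20.6  207. ] z axis in vise [[ 1. -0. -0.]] F [[-0.1  0.5 -0.4]] gap 27.566035184030497 1.025 [ 0.43  0.15  1.72 -0.    1.27 -0.48]
{'fov_y': 66.759677929237, 'cx': 314.35922041124485, 'cy': 203.55321653017202, 'k1': -0.022282764475562565, 'position': array([350.96693887, 286.38833287, 377.80004949]), 'attitude': array([2.85202909e+00, 1.26345230e-03, 9.18160861e-01])}
```

View pics/w1.png

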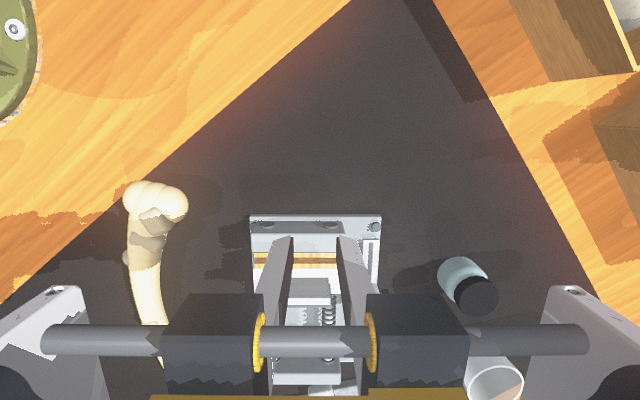

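Run:
```python
from h import *
c=calibration('wrist')
for uv in((249,217),(382,214)): print(inv(ground(uv,12,c)))
print(proj(V(VP,[[-64,36,100],[-64,-36,100],[-15,68,40],[-81,-55,57],[-81,55,57]]),c).round(0))
im=cv2.imread('pics/w1.png')[205:400,240:400];cv2.imwrite('pics/w1c.png',cv2.resize(im,None,fx=3,fy=3,interpolation=cv2.INTER_CUBIC))
```

```text
[-126.2  -61.9   12. ]
[-130.5  107.5   12. ]
[[328. 300.]
 [260. 300.]
 [350. 306.]
 [249. 266.]
 [343. 266.]]
```

View pics/w1c.png

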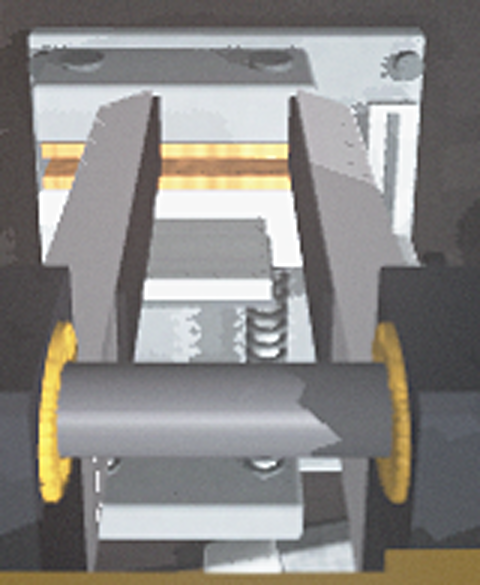

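```bash
python3 -m handwheel '[[0,0,0,0.05,-0.076,0.233,0],[0,0,0,0.1,-0.076,0.233,0],[0,0,0,0.22,-0.076,0.233,0],[0,0,0,0.32,-0.076,0.233,0],[0,0,0,0.4,-0.076,0.233,0],[0,0,0,0.423,-0.076,0.233,0],[0,0,0,0.423,-0.076,0.233,0]]'
python3 - <<'E'
from h import *
delta(-80,-2,80);snap('side','s2.png');snap('top','t2.png')
im=cv2.imread('pics/s2.png')[100:260,180:380];cv2.imwrite('pics/s2c.png',cv2.resize(im,None,fx=3.6,fy=3.6,interpolation=cv2.INTER_CUBIC))
E
```

```text
clock: 1.95
eef_pos: [458.6, 175.3, 80.5]
eef_rot: [-1.861, 1.57, -2.511]
wrist_force: [0.3, 1.4, 0.3]
finger_gap: 0.3
turn [ 0.0008 -0.0001  0.0003] shift [ 0.0015 -0.0024  0.0646]
turn [-9.992e-01 -5.000e-04 -1.000e-04] shift [ 0.0015 -0.0024  0.0646]
tcp [458.63274369 175.27330797  80.46370319] vise [-99.4  -1.3  80.5] z axis in vise [[ 1.     0.002 -0.   ]] F [[-0.6  1.3  0.3]] gap 0.33229612786167 1.95 [ 0.29  0.33  1.82 -0.    0.99 -0.63]
```

View pics/s2c.png

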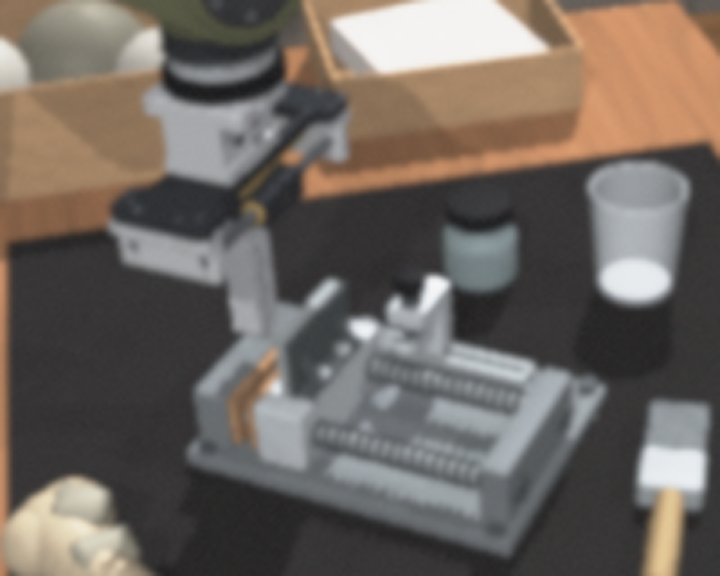

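View pics/t2.png

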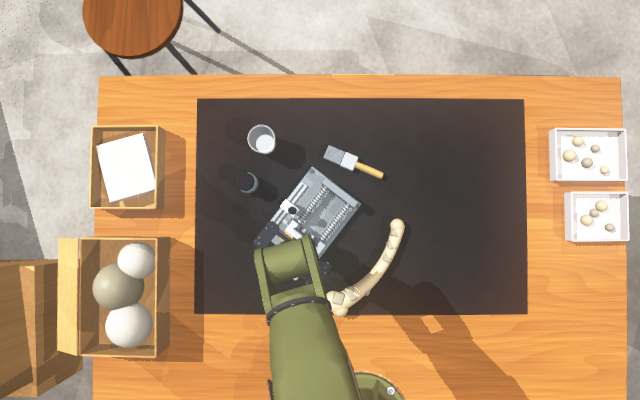

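The side view shows the shut fingers in front of the push plate, tips above the fixed jaw and clear of everything. I'll creep to contact.

```bash
python3 -m handwheel '[[0,0,0,0.002,0,0.04,0],[0,0,0,0.002,0,0.06,0],[0,0,0,0.002,0,0.072,0],[0,0,0,0.002,0,0.08,0],[0,0,0,0.002,0,0.085,0],[0,0,0,0.002,0,0.085,0]]'
python3 -c "
from h import *
delta(-80,-2,80)"
```

```text
clock: 2.8
eef_pos: [479.1, 159.7, 80.5]
eef_rot: [-2.275, 1.571, -2.926]
wrist_force: [-3.7, 1.9, 2.4]
finger_gap: 0.5
turn [ 0.0006 -0.0001  0.0001] shift [ 0.0016 -0.0023 -0.0212]
turn [-9.994e-01 -1.000e-04 -1.000e-04] shift [ 0.0016 -0.0023 -0.0212]
tcp [479.10185437 159.68326332  80.49234413] vise [-73.6  -1.3  80.5] z axis in vise [[ 1.     0.002 -0.   ]] F [[-4.  -0.7  2.4]] gap 0.5396462566293078 2.8 [ 0.25  0.36  1.78  0.    1.   -0.67]
```

```bash
python3 -m handwheel '[[0,0,0,0,0,0.015,0],[0,0,0,0,0,0.03,0],[0,0,0,0,0,0.045,0],[0,0,0,0,0,0.06,0],[0,0,0,0,0,0.075,0],[0,0,0,0,0,0.09,0],[0,0,0,0,0,0.1,0],[0,0,0,0,0,0.1,0]]'
python3 - <<'E'
from h import *
delta(-80,-2,80);snap('side','s3.png')
im=cv2.imread('pics/s3.png')[100:260,180:380];cv2.imwrite('pics/s3c.png',cv2.resize(im,None,fx=3.6,fy=3.6,interpolation=cv2.INTER_CUBIC))
E
```

```text
clock: 3.8
eef_pos: [502.2, 142.0, 80.5]
eef_rot: [-2.747, 1.569, 2.886]
wrist_force: [-8.7, 5.5, 5.8]
finger_gap: 0.6
turn [ 0.0006 -0.0006  0.0003] shift [ 0.0019 -0.0021 -0.1182]
turn [-9.994e-01 -4.000e-04 -1.000e-03] shift [ 0.0019 -0.0021 -0.1182]
tcp [502.21939434 142.0128403   80.4946122 ] vise [-44.5  -1.3  80.5] z axis in vise [[ 1.     0.002 -0.002]] F [[-10.2  -0.9   5.8]] gap 0.5912559176871571 3.8 [ 0.2   0.39  1.73  0.    1.02 -0.72]
```

View pics/s3c.png

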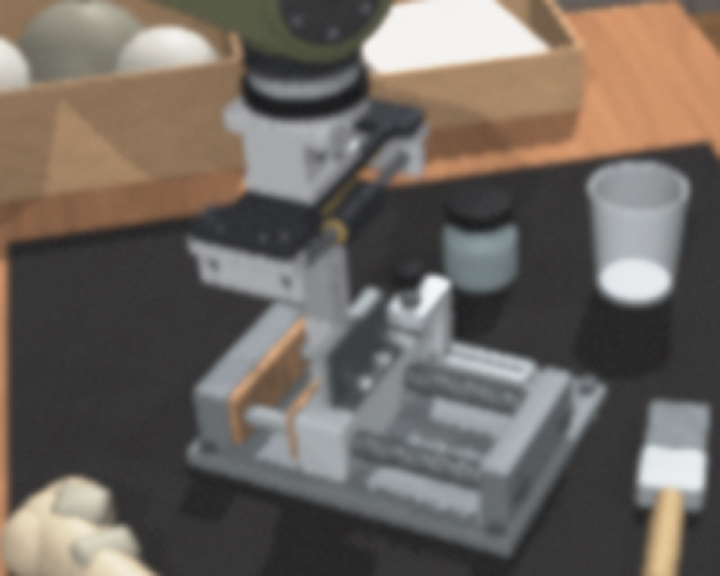

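At about 29 mm of travel the knob is lifting, so the latch plate is passing under the pin. I'll carry on.

```bash
python3 -m handwheel '[[0,0,0,0,0,0.01,0],[0,0,0,0,0,0.02,0],[0,0,0,0,0,0.03,0],[0,0,0,0,0,0.04,0],[0,0,0,0,0,0.05,0],[0,0,0,0,0,0.05,0]]'
python3 - <<'E'
from h import *
delta(-80,-2,80);snap('side','s4.png')
im=cv2.imread('pics/s4.png')[150:220,270:330];cv2.imwrite('pics/s4c.png',cv2.resize(im,None,fx=8,fy=8,interpolation=cv2.INTER_CUBIC))
E
```

```text
clock: 4.6
eef_pos: [514.0, 133.1, 80.5]
eef_rot: [-2.691, 1.568, 2.942]
wrist_force: [-0.8, -0.3, 0.5]
finger_gap: 0.7
turn [ 0.0007 -0.0007  0.0003] shift [ 0.0019 -0.0021 -0.1674]
turn [-9.993e-01 -5.000e-04 -1.100e-03] shift [ 0.0019 -0.0021 -0.1674]
tcp [513.96459925 133.08190996  80.47618968] vise [-29.8  -1.3  80.5] z axis in vise [[ 1.     0.002 -0.002]] F [[-0.4 -0.7  0.5]] gap 0.6888185356767199 4.6 [ 0.18  0.41  1.71  0.    1.03 -0.74]
```

View pics/s4c.png

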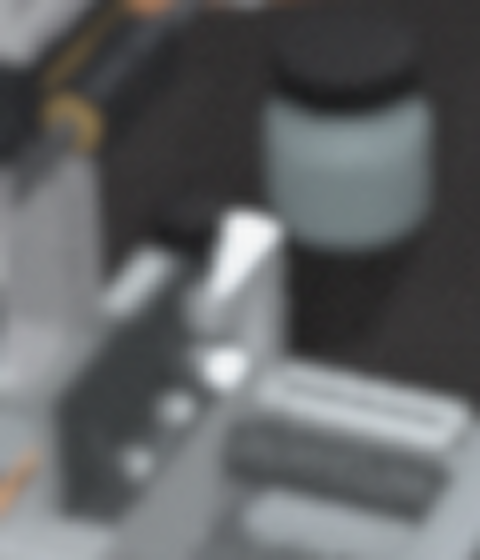

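The force has dropped to about 0 at 44 mm, so the pin may already have dropped with the jaw resting on it. I'll push a few mm further to make sure.

```bash
python3 -m handwheel '[[0,0,0,0,0,0.008,0],[0,0,0,0,0,0.016,0],[0,0,0,0,0,0.024,0],[0,0,0,0,0,0.032,0],[0,0,0,0,0,0.032,0]]'
python3 - <<'E'
from h import *
delta(-80,-2,80);snap('side','s5.png')
im=cv2.imread('pics/s5.png')[150:220,270:330];cv2.imwrite('pics/s5c.png',cv2.resize(im,None,fx=8,fy=8,interpolation=cv2.INTER_CUBIC))
E
```

```text
clock: 5.28
eef_pos: [521.1, 127.7, 80.4]
eef_rot: [-2.768, 1.567, 2.865]
wrist_force: [-8.0, 4.8, 5.6]
finger_gap: 0.1
turn [ 0.0008 -0.0011  0.0004] shift [ 0.0021 -0.0021 -0.1972]
turn [-9.992e-01 -7.000e-04 -1.700e-03] shift [ 0.0021 -0.0021 -0.1972]
tcp [521.09799731 127.66362323  80.43689277] vise [-20.8  -1.2  80.4] z axis in vise [[ 1.     0.002 -0.003]] F [[-9.3 -1.1  5.6]] gap 0.10652905431310936 5.275 [ 0.17  0.42  1.69  0.    1.03 -0.75]
```

View pics/s5c.png

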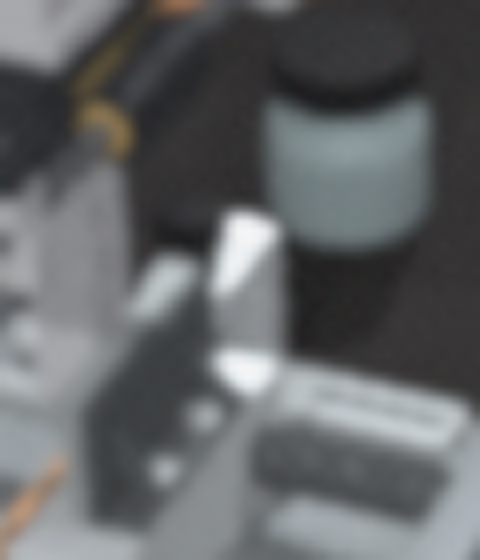

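Pin is down with the jaw at about 53 mm. Easing back slowly.

```bash
python3 -m handwheel '[[0,0,0,0,0,-0.003,0],[0,0,0,0,0,-0.006,0],[0,0,0,0,0,-0.01,0],[0,0,0,0,0,-0.014,0],[0,0,0,0,0,-0.018,0],[0,0,0,0,0,-0.022,0],[0,0,0,0,0,-0.026,0],[0,0,0,0,0,-0.03,0],[0,0,0,0,0,-0.034,0],[0,0,0,0,0,-0.038,0],[0,0,0,0,0,-0.038,0]]'
python3 - <<'E'
from h import *
delta(-80,-2,80);snap('side','s6.png')
im=cv2.imread('pics/s6.png')[100:260,180:380];cv2.imwrite('pics/s6c.png',cv2.resize(im,None,fx=3.6,fy=3.6,interpolation=cv2.INTER_CUBIC))
E
```

```text
clock: 6.7
eef_pos: [512.0, 134.6, 80.5]
eef_rot: [-2.765, 1.567, 2.868]
wrist_force: [-0.2, -0.2, 0.0]
finger_gap: -0.0
turn [ 0.0008 -0.0011  0.0004] shift [ 0.0021 -0.0021 -0.1591]
turn [-9.992e-01 -7.000e-04 -1.700e-03] shift [ 0.0021 -0.0021 -0.1591]
tcp [511.99839505 134.5895315   80.46898889] vise [-32.3  -1.3  80.5] z axis in vise [[ 1.     0.002 -0.003]] F [[-0.1 -0.3  0. ]] gap -0.013554854741210196 6.7 [ 0.19  0.41  1.71  0.    1.03 -0.73]
```

View pics/s6c.png

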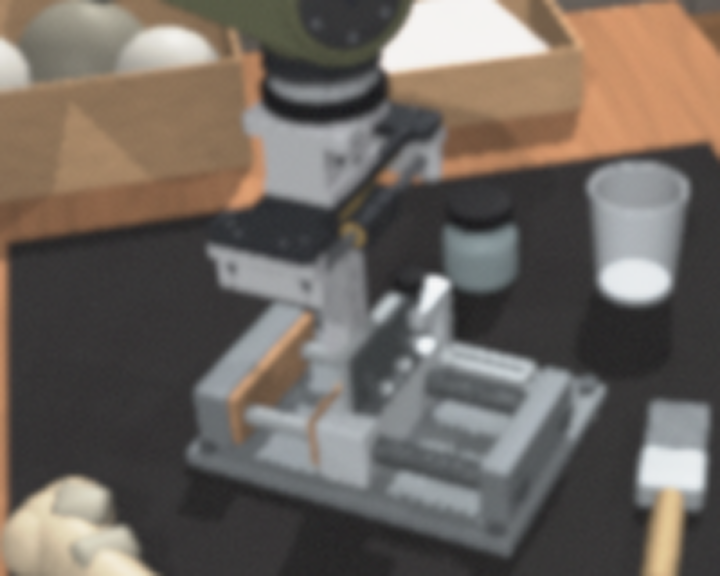

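The force is zero and the jaw is staying put. I'll back off, check, then lift away.

```bash
python3 -m handwheel '[[0,0,0,0,0,-0.01,0],[0,0,0,0,0,-0.02,0],[0,0,0,0,0,-0.03,0],[0,0,0,0,0,-0.05,0],[0,0,0,-0.03,0,-0.06,0],[0,0,0,-0.15,0,-0.08,0],[0,0,0,-0.3,0,-0.1,0],[0,0,0,-0.45,0,-0.2,0],[0,0,0,-0.5,0,-0.4,0],[0,0,0,-0.5,0,-0.5,0],[0,0,0,-0.5,0,-0.6,0],[0,0,0,-0.5,0,-0.6,0]]'
python3 - <<'E'
from h import *
delta(-80,-2,80);snap('side','s7.png');snap('top','t7.png')
im=cv2.imread('pics/s7.png')[140:260,220:380];cv2.imwrite('pics/s7c.png',cv2.resize(im,None,fx=5,fy=5,interpolation=cv2.INTER_CUBIC))
im=cv2.imread('pics/t7.png')[155:280,245:375];cv2.imwrite('pics/t7c.png',cv2.resize(im,None,fx=4.6,fy=4.6,interpolation=cv2.INTER_CUBIC))
E
```

```text
clock: 8.25
eef_pos: [368.3, 244.2, 231.9]
eef_rot: [-3.088, 1.568, 2.547]
wrist_force: [0.4, -1.0, -0.1]
finger_gap: 0.2
turn [ 0.0015 -0.0009  0.0001] shift [ 0.5051 -0.0038  0.4448]
turn [-9.985e-01 -1.000e-04 -1.500e-03] shift [ 0.5051 -0.0038  0.4448]
tcp [368.26148606 244.17929627 231.92428045] vise [-213.    -1.5  231.9] z axis in vise [[ 1.     0.005 -0.003]] F [[ 0.9 -0.5 -0.1]] gap 0.16695126152765916 8.25 [ 0.5   0.04  1.78  0.    1.32 -0.42]
```

View pics/s7c.png

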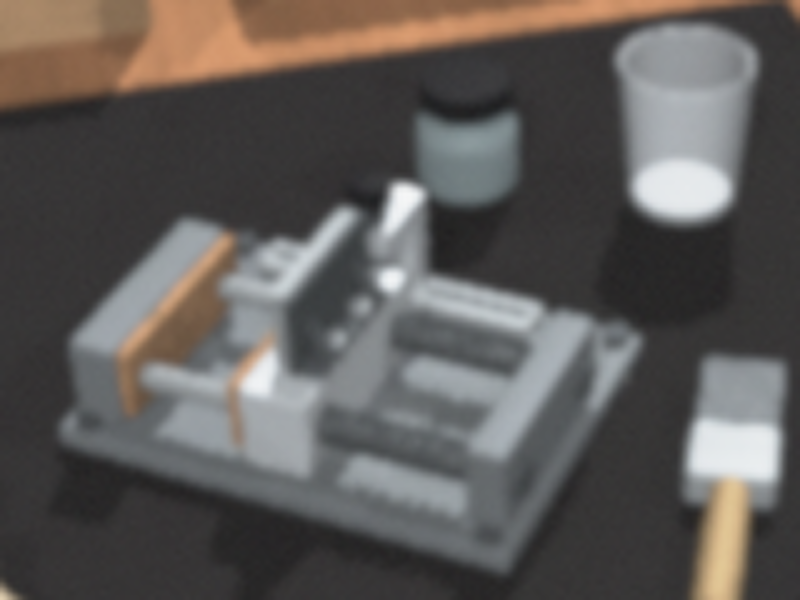

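View pics/t7.png

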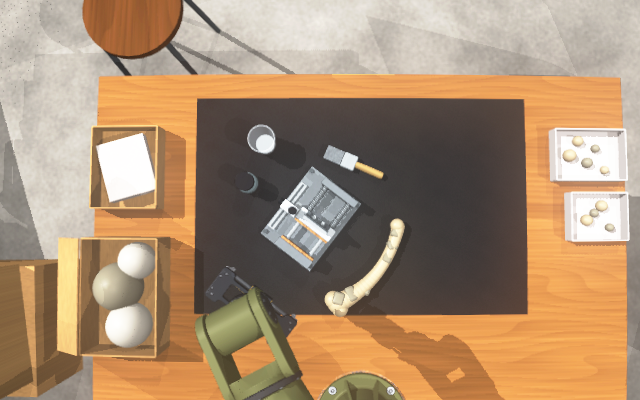

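View pics/t7c.png

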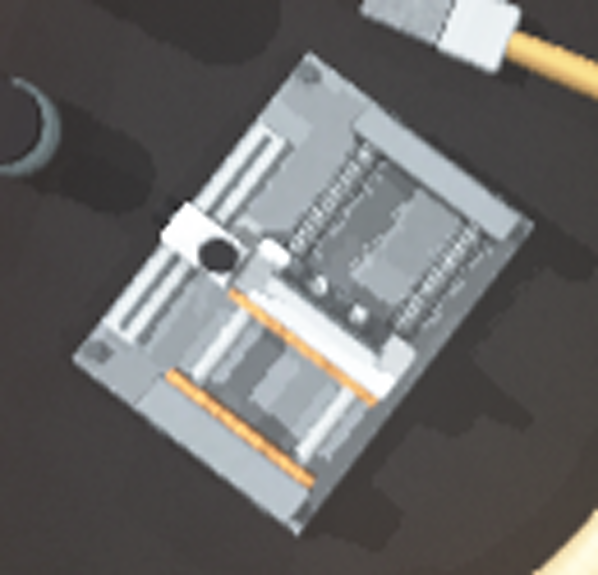

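The hand is clear, the jaw stands latched at about 43 mm with the pin down, and the bone, jar, cup and brush have not moved.

```bash
python3 -c "
from h import *
print(order.sign_off())"
```

```text
the job is handed in; nothing more can be done
None
```

The vise is set: the jaw is latched part open at about 43 mm of travel, resting on the stop pin. The job is handed in.

- **Push:** With the fingers shut I pushed the front of the push plate. The knob rose as the latch plate passed under the pin. At about 44 mm the contact force fell to nearly zero, which suggested the pin had already dropped. I pushed on to about 53 mm to be sure, and the picture there showed the knob back down.
- **Ease back:** I let the jaw back at about 10 mm/s. The contact force went to zero near 42 mm while the jaw stayed put, so I backed the fingers off and lifted the hand clear.
- **Last checks:** After the hand left, the top and side pictures showed:
  - the jaw still open at about 43 mm, scaled from the top picture (inside the 34–52 mm range), with the knob down;
  - the bone, jar, cup, brush and stop where they were at the start.
- **Limits:** The readings between moves showed a wrist force of at most about 11 N, and the clock was at about 8.3 s.
- **Disagreements:** My measurements of the vise's position differed by 2–5 mm between cameras, and contact with the plate came within about 2 mm of the estimate. The latch plate and pin themselves could not be seen directly, so the latching is judged from the knob height, the jaw position and the force.

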